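Find and shim the rocking corner of a print bed

ROBOT

A 6-joint arm with a two-finger parallel gripper is mounted at the origin on the work surface; the furniture and walls round the work are solid. World frame = base frame: x ahead of the robot, y to its left, z up, the work surface at z = 0. Lengths are in m, angles in rad, forces in N, time in s.
With the tool pointing down it reaches from about 0.375 to 0.9 m from the base axis. Payload 3.1 kg.
Tool frame: the origin (TCP) lies at the very end of the fingers, on their centre line; the grasp point (between the pads) lies 19 mm behind it; z points along the fingers, y is the direction in which the jaws open and shut (so a half turn about z gives the same grasp; the last joint's range is limited). The gripper opens to 87 mm and grips with 3 to 60 N. Pads are 19 mm wide; open, the fingers measure 117 mm over their backs; the gripper's body (75 mm by 190 mm) begins 51 mm behind the grasp point.
Start: joints at [1.083, 0.527, 1.433, -0, 1.181, -0.178], TCP at [0.191, 0.595, 0.223] pointing down, gripper open.
Joint ranges: [-3.08, 3.08], [-0.75, 2.2], [0.22, 2.44], [-1.43, 4.57], [0, 2.65], [-2.85, 2.85]. Speed limits (rad/s): [2.79, 2.79, 3.14, 3.14, 3.14, 3.14].

INTERFACE

Orientations are given as a unit quaternion [w, x, y, z].
In Python, from station import manip, eyes, nets gives the robot as it stands.
- The arm moves only by the tool play_rows, never from a script. Its argument "moves" is a list of rows, each a list of 3 entries, a list of its own where there are three numbers: the closure, from -1 (fully open) to 1 (shut), then the shift along the tool's x, y, z in cm, then the turn about the tool's z in degrees. A call has 1 to 10 rows; each row is the pose to reach, as a shift and turn from the pose commanded when the call began, along the tool's axes at that moment; what a row does not reach only later rows make up. A row lasts 1/10 s, in which the tool goes at most 50 mm and 8.59 degrees, less where a joint would pass 70% of its speed; a pose out of reach is approached as far as the arm can. A call with a gripper value outside its range is refused whole. The fingers move at their own pace and stop on an object; "squeeze" is the grip in N (left out, the last holds). Time passes only in rows, so rows that repeat a pose let the fingers close. It gives the time, the measured TCP pose, the force and the opening at its end, in the units of the state.
- manip.get_obs(): the state, without advancing time (a new reading comes with each control period).
- eyes.grab_frame(name): name is "scene" or "top"; returns a dict with "image" (400x640x3 uint8, red, green, blue), "depth" (400x640 float32, m along the optical axis (not along the pixel's ray), 0 where there is no reading), "fx", "fy", "cx", "cy" (pixels), "cam_to_world" (4x4, takes a point from camera to world coordinates). Camera axes: x right, y up, looking along -z (the intrinsics and any distortion apply to the point x, -y, -z); pixel columns grow to the right and rows downward; lengths in m; the calibration is good to about 2 mm. A picture is of the moment at which its call begins.
- manip.job_done(): hands the job in, once; it reports no verdict.
Trained networks look in the newest picture that a camera, given by its name, has taken for a name from the list of things; names that differ only in an ending like _2 or _b are one class to them, and where a whole thing is asked for, a point or a joint stands for the part that bears it (a point fixed in the world has none). Each returns a list of dicts, best first, with "score" (0 to 1); they miss things now and then, are a little off and sometimes report something else, mostly with a low value. They report only what shows in the picture. A call takes as long as a camera call.
- nets.find_in(camera, query): "at" ([x, y, z] in m, in world coordinates, good to about 4 mm: the middle of the surface that is visible of it).
The state is a dict: "time": time; "joints": joint angles; "qd": joint speeds; "joint_efforts": joint torques, N m; "position": TCP position; "tcp_rot": TCP orientation; "contact_force": force on the tool from outside, world axes, zero at the start; "moment": the same for the moment, N m; "opening": finger opening in m.
Only numpy, scipy, OpenCV 4.12 (cv2) and the standard library are available. Lean on these libraries where they do the work, as an engineer would, in place of code of your own. Each camera call takes 0.05 s, during which the arm holds its last target.

TASK

The steel bed of the block-printing jig rocks because the pad under one of its corners has gone soft: press down on the corners with the fingertips to find the one that gives, then press that corner's flip-down shim lever fully flat and leave the other three standing. Then press firmly on the same corner again for a moment to prove that it now sits solid, and move clear. Only press: the bed must not be lifted or shifted, and the things lying round it are left alone.

Things in the scene. Friction and masses are not known exactly. Their poses are not given: they have to be found in the camera images.
- base: fixed plywood base board of the print jig, 170 x 330 x 10 mm, lying on the table. Origin: centre of its underside; its x axis runs from the near to the far long edge, y to the left along its length (yaw varies).
- bed: loose steel printing bed, 140 (x) x 190 (y) x 12 mm, 2.5 kg, level on four rubber pads, upper face 58 mm above the table; lino block and brass fences (under 8 mm high) on its middle, corners bare. Origin: centre of its underside. Over three pads a corner is hard; over the soft one (any of the four, looks the same) about 3 N sinks it 4 mm and the bed rocks, then springs back level.
- corner_1 (a point): place to press at the far left corner of the bed: the flush screw head (15 mm wide) on the upper face, 14 mm from the far edge and 27 mm from the left end.
- corner_2 (a point): place to press at the far right corner of the bed: the flush screw head (15 mm wide) on the upper face, 14 mm from the far edge and 27 mm from the right end.
- corner_3 (a point): place to press at the near left corner of the bed: the flush screw head (15 mm wide) on the upper face, 14 mm from the near edge and 27 mm from the left end.
- corner_4 (a point): place to press at the near right corner of the bed: the flush screw head (15 mm wide) on the upper face, 14 mm from the near edge and 27 mm from the right end.
- tab_1 (a point): centre of the upper face of the ribbed tab (20 x 20 mm) that ends the far left corner's steel shim lever, outside the left end of the bed, 47 mm from the lever's hinge. Standing, it leans outward about 49 mm above the table; flat, it points along the base's +y with its top 25 mm above the table.
- tab_2 (a point): centre of the upper face of the ribbed tab (20 x 20 mm) that ends the far right corner's steel shim lever, outside the right end of the bed, 47 mm from the lever's hinge. Standing, it leans outward about 49 mm above the table; flat, it points along the base's -y with its top 25 mm above the table.
- tab_3 (a point): centre of the upper face of the ribbed tab (20 x 20 mm) that ends the near left corner's steel shim lever, outside the left end of the bed, 47 mm from the lever's hinge. Standing, it leans outward about 49 mm above the table; flat, it points along the base's +y with its top 25 mm above the table.
- tab_4 (a point): centre of the upper face of the ribbed tab (20 x 20 mm) that ends the near right corner's steel shim lever, outside the right end of the bed, 47 mm from the lever's hinge. Standing, it leans outward about 49 mm above the table; flat, it points along the base's -y with its top 25 mm above the table.
- shim_1 (a joint): angle of the far left corner's shim lever, rad: 0 stands up at 32 degrees, 0.56 flat on its stop. Hinge: 23 mm outboard (+y of the base) of the corner's screw head, 22 mm above the table. Pressing straight down 30 to 45 mm outboard of the hinge swings it flat; 1 to 3 N; stays where left. Flat, its nose stands 1 mm under the bed's edge and stops the corner sinking.
- shim_2 (a joint): angle of the far right corner's shim lever, rad: 0 stands up at 32 degrees, 0.56 flat on its stop. Hinge: 23 mm outboard (-y of the base) of the corner's screw head, 22 mm above the table. Pressing straight down 30 to 45 mm outboard of the hinge swings it flat; 1 to 3 N; stays where left. Flat, its nose stands 1 mm under the bed's edge and stops the corner sinking.
- shim_3 (a joint): angle of the near left corner's shim lever, rad: 0 stands up at 32 degrees, 0.56 flat on its stop. Hinge: 23 mm outboard (+y of the base) of the corner's screw head, 22 mm above the table. Pressing straight down 30 to 45 mm outboard of the hinge swings it flat; 1 to 3 N; stays where left. Flat, its nose stands 1 mm under the bed's edge and stops the corner sinking.
- shim_4 (a joint): angle of the near right corner's shim lever, rad: 0 stands up at 32 degrees, 0.56 flat on its stop. Hinge: 23 mm outboard (-y of the base) of the corner's screw head, 22 mm above the table. Pressing straight down 30 to 45 mm outboard of the hinge swings it flat; 1 to 3 N; stays where left. Flat, its nose stands 1 mm under the bed's edge and stops the corner sinking.
- ink: small closed ink dropper bottle, 25 mm wide, 80 mm tall, standing behind the base; bystander, to be left alone. Origin: centre of its underside.
- pen: thick black and white pen, 135 x 17 mm, lying in front of the base; bystander, to be left alone. Origin: centre of its underside.
- brush: flat green paint brush, 219 x 39 x 14 mm, lying in front of the base; bystander, to be left alone. Origin: centre of its underside.

How it is judged:
On the way, in this order (a step that is already met when the one before it is completed fails the run):
1. with all four shim levers standing, the fingers press the bed at its soft corner so that it rocks (tilts more than 0.025 rad) (value of joint each of shim_1, shim_2, shim_3, shim_4 below 0.2 rad and contact force between the fingers and bed above 1.5 N and angle between bed's own z axis and vertical above 0.025 rad), for 0.1 s.
2. exactly one shim lever is pressed flat (over 0.48 rad), the other three still stand (under 0.2 rad) (((value of joint shim_1 above 0.48 rad and value of joint each of shim_2, shim_3, shim_4 below 0.2 rad) or (value of joint shim_2 above 0.48 rad and value of joint each of shim_1, shim_3, shim_4 below 0.2 rad) or (value of joint shim_3 above 0.48 rad and value of joint each of shim_1, shim_2, shim_4 below 0.2 rad) or (value of joint shim_4 above 0.48 rad and value of joint each of shim_1, shim_2, shim_3 below 0.2 rad))), for 0.2 s.
3. the fingers press the bed with more than 3 N and the flat shim's nose carries more than 1 N of it, with the bed level within 0.02 rad: the shimmed corner sits solid (((value of joint shim_1 above 0.48 rad and value of joint each of shim_2, shim_3, shim_4 below 0.2 rad and contact force between shim_1 and bed above 1 N) or (value of joint shim_2 above 0.48 rad and value of joint each of shim_1, shim_3, shim_4 below 0.2 rad and contact force between shim_2 and bed above 1 N) or (value of joint shim_3 above 0.48 rad and value of joint each of shim_1, shim_2, shim_4 below 0.2 rad and contact force between shim_3 and bed above 1 N) or (value of joint shim_4 above 0.48 rad and value of joint each of shim_1, shim_2, shim_3 below 0.2 rad and contact force between shim_4 and bed above 1 N)) and contact force between the fingers and bed above 3 N and angle between bed's own z axis and vertical below 0.02 rad), for 0.3 s.
At the end, for the whole second after the job is handed in: Exactly one shim lever, that of the soft corner, lies flat (over 0.48 rad) and the other three stand (under 0.2 rad); the bed lies level within 0.02 rad, at rest, within 10 mm of where it started (((value of joint shim_1 above 0.48 rad and value of joint each of shim_2, shim_3, shim_4 below 0.2 rad) or (value of joint shim_2 above 0.48 rad and value of joint each of shim_1, shim_3, shim_4 below 0.2 rad) or (value of joint shim_3 above 0.48 rad and value of joint each of shim_1, shim_2, shim_4 below 0.2 rad) or (value of joint shim_4 above 0.48 rad and value of joint each of shim_1, shim_2, shim_3 below 0.2 rad)) and angle between bed's own z axis and vertical below 0.02 rad and distance of bed from where it was at the start of the episode below 0.01 m and linear speed of bed below 0.02 m/s); the robot touches nothing.
It fails at once if the bed is lifted off its pads or carried (its middle rises above 58 mm or shifts more than 15 mm) (height (world z) of bed above 0.058 m or distance of bed from where it was at the start of the episode above 0.015 m).
It fails at once if more than one shim lever is pressed down (over 0.35 rad) (value of joint each of shim_1, shim_2 above 0.35 rad or value of joint each of shim_1, shim_3 above 0.35 rad or value of joint each of shim_1, shim_4 above 0.35 rad or value of joint each of shim_2, shim_3 above 0.35 rad or value of joint each of shim_2, shim_4 above 0.35 rad or value of joint each of shim_3, shim_4 above 0.35 rad).
It fails at once if a bystander (ink bottle, pen, green brush) is moved more than 30 mm (distance of any of ink, pen, brush from where it was at the start of the episode above 0.03 m).
It also fails if it takes over 56 s, if anything falls off the work surface, if the arm or the gripper's body presses on something with over 40 N, if the wrist force passes 120 N, or if a joint passes its speed limit or range.

## Working session

There is one attempt and no reset: what is moved stays moved. The work goes in short steps, Python scripts to look and compute and a tool call to move; the robot and the scene stay as the last step left them, time stands still between calls to the robot, and variables do not carry over. Pictures are saved under pics/ and viewed, and the job is handed in when it is done.

Besides the shell and the picture viewer there is one more tool, called after "Emit:" by a JSON object that holds its "fn" and its "kwargs", one argument or row to a line. play_rows: Moves the arm, as the interface text tells. Its arguments: {"type":"object","properties":{"moves":{"type":"array","items":{"type":"array"}},"squeeze":{"type":"number"}},"required":["moves"]}

```bash
mkdir -p pics; ls; cat > h.py <<'E'
from station import manip, eyes, nets
import numpy as np, cv2
E
python3 - <<'E'
from h import *
o=manip.get_obs(); print({k:np.round(v,3).tolist() for k,v in o.items()})
for c in ["scene","top"]:
    f=eyes.grab_frame(c); cv2.imwrite(f"pics/{c}0.png",f["image"][:,:,::-1]); np.savez(f"{c}0.npz",**f)
    for q in ["corner_1","tab_1","bed","base","ink","pen","brush"]:
        print(c,q,[(round(d["score"],2),np.round(d["at"],3).tolist()) for d in nets.find_in(c,q)][:8])
E
```

```text
pics
{'time': 0.0, 'joints': [1.082, 0.528, 1.434, -0.0, 1.181, -0.178], 'qd': [-0.0, 0.001, 0.0, 0.002, -0.0, 0.0], 'joint_efforts': [-0.001, -44.005, -17.659, 0.063, 0.058, -0.0], 'position': [0.19, 0.595, 0.222], 'tcp_rot': [-0.0, 0.154, 0.988, -0.001], 'contact_force': [0.307, -0.361, 0.544], 'moment': [0.004, 0.012, -0.039], 'opening': 0.087}
scene corner_1 [(0.6, [0.555, -0.052, 0.052])]
scene tab_1 [(0.55, [0.508, -0.187, 0.038]), (0.52, [0.622, -0.206, 0.047]), (0.47, [0.632, 0.03, 0.038])]
scene bed [(0.69, [0.557, -0.055, 0.06])]
scene base [(0.61, [0.524, 0.017, 0.009])]
scene ink [(0.61, [0.689, -0.066, 0.05]), (0.53, [0.625, -0.205, 0.046])]
scene pen [(0.66, [0.449, -0.186, 0.012])]
scene brush [(0.95, [0.443, 0.062, 0.011]), (0.22, [0.446, -0.184, 0.012])]
top corner_1 [(0.86, [0.569, -0.073, 0.057]), (0.62, [0.624, -0.196, 0.048])]
top tab_1 [(0.76, [0.52, 0.048, 0.04]), (0.6, [0.625, -0.195, 0.043]), (0.52, [0.516, -0.196, 0.043]), (0.45, [0.633, 0.047, 0.049])]
top bed [(0.94, [0.57, -0.072, 0.06]), (0.72, [0.629, 0.048, 0.039])]
top base [(0.83, [0.555, -0.058, 0.011])]
top ink [(0.66, [0.629, 0.045, 0.041]), (0.53, [0.682, -0.07, 0.047])]
top pen [(0.9, [0.443, -0.191, 0.018])]
top brush [(0.77, [0.448, 0.058, 0.014])]
```

View pics/scene0.png

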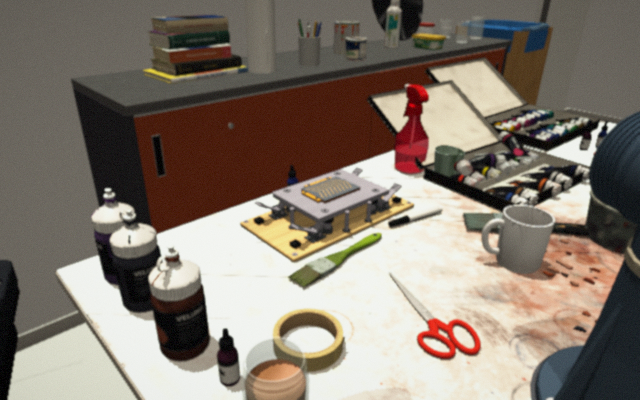

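View pics/top0.png

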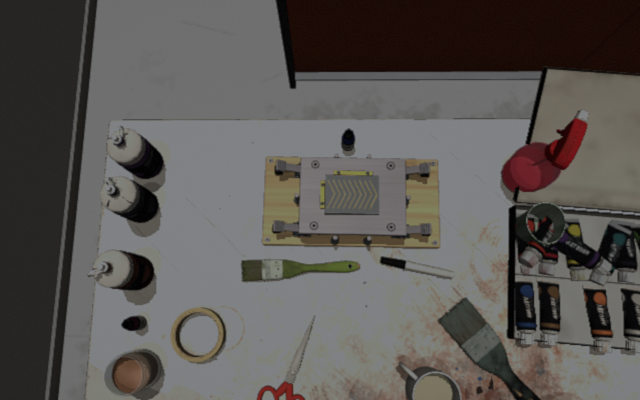

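The top view shows the bed at about (299–407, 157–235). Its screw heads are near (315,164), (397,162), (313,227) and (398,226), and the tabs near (281,169), (280,229), (424,168) and (426,230). Next I'll get metric positions from the depth.

```bash
cat >> h.py <<'E'
def cloud(f):
    v,u=np.mgrid[0:400,0:640]; d=f["depth"]
    P=np.stack([(u-f["cx"])/f["fx"]*d,-(v-f["cy"])/f["fy"]*d,-d],-1)
    T=f["cam_to_world"]; return P@T[:3,:3].T+T[:3,3]
def proj(f,p):
    T=np.linalg.inv(f["cam_to_world"]); c=T[:3,:3]@np.array(p)+T[:3,3]
    return f["cx"]+f["fx"]*c[0]/-c[2], f["cy"]+f["fy"]*(-c[1])/-c[2]
E
python3 - <<'E'
from h import *
f=dict(np.load("top0.npz")); P=cloud(f)
print({k:f[k] for k in("fx","fy","cx","cy")}, f["cam_to_world"].round(3).tolist())
ok=f["depth"]>0
roi=(abs(P[...,0]-.57)<.12)&(abs(P[...,1]+.07)<.13)&ok
m=roi&(abs(P[...,2]-.058)<.005); 
n,l,s,c=cv2.connectedComponentsWithStats(m.astype(np.uint8)); i=1+np.argmax(s[1:,4]); print(s[i])
m=l==i; print("z",np.median(P[m][:,2]))
r=cv2.minAreaRect(P[m][:,:2].astype(np.float32)*1000); print("bed rect",r)
b=roi|((abs(P[...,0]-.57)<.14)&(abs(P[...,1]+.07)<.22)&ok)
b&=(P[...,2]>.005)&(P[...,2]<.014)
n,l,s,c=cv2.connectedComponentsWithStats(b.astype(np.uint8)); i=1+np.argmax(s[1:,4]); print(s[i])
m=l==i; print("base z",np.median(P[m][:,2]), cv2.minAreaRect(P[m][:,:2].astype(np.float32)*1000))
for n,px in dict(c1=(315,164),c2=(397,162),c3=(313,227),c4=(398,226),t1=(281,169),t3=(280,229),t2=(424,168),t4=(426,230)).items(): print(n,P[px[1],px[0]].round(4))
im=f["image"][130:260,240:460,::-1]; cv2.imwrite("pics/crop0.png",cv2.resize(im,None,fx=3.6,fy=3.6,interpolation=2))
f=dict(np.load("scene0.npz"));im=f["image"][150:265,230:430,::-1]; cv2.imwrite("pics/crop1.png",cv2.resize(im,None,fx=4,fy=4,interpolation=2))
E
```

```text
{'fx': array(491.1429418), 'fy': array(491.1429418), 'cx': array(319.8869481), 'cy': array(206.75631163)} [[0.001, 0.981, -0.194, 0.383], [-1.0, -0.001, -0.009, -0.025], [-0.009, 0.194, 0.981, 0.914], [0.0, 0.0, 0.0, 1.0]]
[ 298  157  112   79 5765]
z 0.05854667195813534
bed rect ((574.960693359375, -77.61793518066406), (197.39627075195312, 142.38462829589844), 88.84785461425781)
[ 262  155  178   93 5930]
base z 0.01051486335496954 ((575.3284912109375, -74.14077758789062), (330.6391906738281, 173.06787109375), 88.82108306884766)
c1 [ 0.6313 -0.0078  0.0584]
c2 [ 0.6349 -0.156   0.0581]
c3 [ 0.5159 -0.0047  0.0598]
c4 [ 0.5179 -0.1543  0.0579]
t1 [0.6246 0.0543 0.0493]
t3 [0.5148 0.0548 0.044 ]
t2 [ 0.626  -0.2061  0.0493]
t4 [ 0.5117 -0.2045  0.0515]
```

View pics/crop0.png

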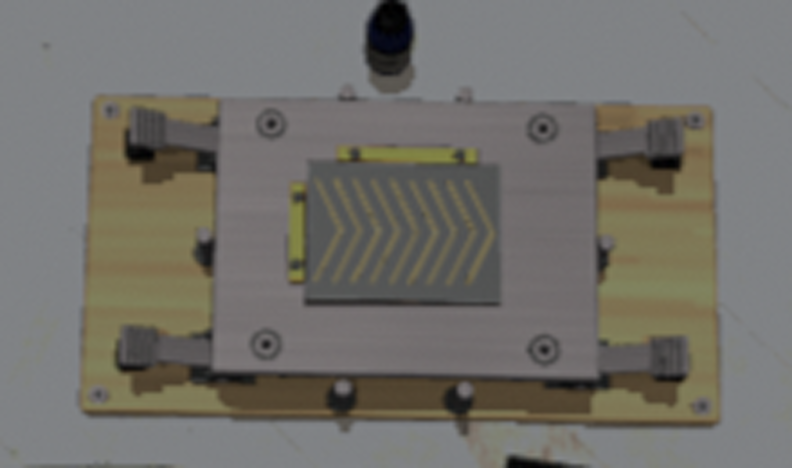

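View pics/crop1.png

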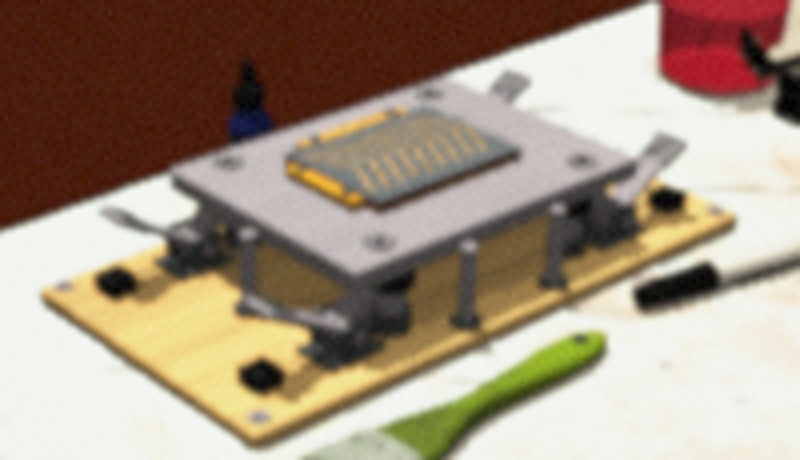

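```bash
cat >> h.py <<'E'
def ray(f,uv,z):
    T=f["cam_to_world"]; d=T[:3,:3]@np.array([(uv[0]-f["cx"])/f["fx"],-(uv[1]-f["cy"])/f["fy"],-1.]); o=T[:3,3]
    return o+d*(z-o[2])/d[2]
E
python3 - <<'E'
from h import *
f=dict(np.load("top0.npz")); P=cloud(f)
g=cv2.cvtColor(f["image"],6)
W={}
for n,c in dict(c1=(271,124),c2=(542,128),c3=(266,345),c4=(544,349)).items():
    u=((c[0]+.5)/3.6+239.5,(c[1]+.5)/3.6+129.5); W[n]=ray(f,u,.058)[:2]; print(n,W[n].round(4))
A=np.array([W[k] for k in ("c1","c2","c3","c4")]); M=np.array([[56,68],[56,-68],[-56,68],[-56,-68]])/1000
ca=A.mean(0); H=(M).T@(A-ca); th=np.arctan2(H[0,1]-H[1,0],H[0,0]+H[1,1]); R=np.array([[np.cos(th),-np.sin(th)],[np.sin(th),np.cos(th)]])
print("centre",ca,"yaw deg",np.degrees(th),"res mm",((A-ca)-M@R.T).round(4)*1000)
for n,m in dict(c1=(56,68),c2=(56,-68),c3=(-56,68),c4=(-56,-68),t1=(56,68+23+40),t2=(56,-131),t3=(-56,131),t4=(-56,-131)).items(): print(n,(R@np.array(m)/1000+ca).round(4))
for y0,y1 in((.2,.3),(.3,.45),(.45,.7)):
    s=P[(P[...,1]>y0)&(P[...,1]<y1)&(P[...,0]>0)&(P[...,0]<.75)&(f["depth"]>0)]; print(y0,s[:,2].max() if len(s) else None)
E
```

```text
c1 [ 0.6312 -0.0077]
c2 [ 0.6289 -0.1436]
c3 [ 0.5189 -0.0055]
c4 [ 0.5169 -0.1415]
centre [ 0.57399544 -0.07457642] yaw deg -0.9872401314211767 res mm [[ 0.1 -0.1]
 [ 0.1 -0. ]
 [-0.2  0.1]
 [ 0.   0.1]]
c1 [ 0.6312 -0.0076]
c2 [ 0.6288 -0.1435]
c3 [ 0.5192 -0.0056]
c4 [ 0.5168 -0.1416]
t1 [0.6322 0.0554]
t2 [ 0.6277 -0.2065]
t3 [0.5203 0.0574]
t4 [ 0.5157 -0.2046]
0.2 0.12621544803569296
0.3 0.158625540560425
0.45 None
```

Emit:
{"fn": "play_rows", "kwargs": {
  "moves": [
    [1,[-5,-4.7,0],-3],
    [1,[-10,-9.4,0],-7],
    [1,[-15,-14.2,0],-11],
    [1,[-20,-19,0],-16.7],
    [1,[-25,-23.8,0],-16.7],
    [1,[-30,-28.5,0],-16.7],
    [1,[-35,-33.3,0],-16.7],
    [1,[-40,-38,0],-16.7],
    [1,[-45,-42.8,0],-16.7],
    [1,[-49.6,-47.2,0],-16.7]
  ],
  "squeeze": 20
}}

```text
time: 1.8
position: [0.4315, 0.1548, 0.2229]
tcp_rot: [0.001, 0.009, 1.0, 0.0]
contact_force: [0.5, 0.8, -0.3]
opening: 0.0151
```

```bash
cat > st.py <<'E'
from h import *
import sys
from scipy.spatial.transform import Rotation as Ro
o=manip.get_obs(); q=o["tcp_rot"]; R=Ro.from_quat([q[1],q[2],q[3],q[0]]).as_matrix()
p=np.array(o["position"]); print("t",o["time"],"p",p.round(4),"F",np.round(o["contact_force"],2),"open",o["opening"],"yaw y",np.degrees(np.arctan2(R[1,1],R[0,1])).round(2))
C=dict(c1=(.6312,-.0076),c2=(.6288,-.1435),c3=(.5192,-.0056),c4=(.5168,-.1416),t1=(.6322,.0554),t2=(.6277,-.2065),t3=(.5203,.0574),t4=(.5157,-.2046))
for k,v in C.items(): print(k,(R.T@(np.array([*v,p[2]])-p)*100).round(2))
E
python3 st.py
```

```text
t 1.8 p [0.4315 0.1548 0.2229] F [ 0.53  0.76 -0.25] open 0.015091487330000814 yaw y 88.94
c1 [-2.027e+01 -1.587e+01  2.000e-02]
c2 [-2.028e+01 -2.946e+01  1.000e-02]
c3 [-9.070e+00 -1.587e+01  1.000e-02]
c4 [ -9.08 -29.48   0.  ]
t1 [-2.025e+01 -9.570e+00  2.000e-02]
t2 [-2.029e+01 -3.576e+01  1.000e-02]
t3 [-9.06 -9.57  0.01]
t4 [ -9.08 -35.78   0.  ]
```

Emit:
{"fn": "play_rows", "kwargs": {
  "moves": [
    [1,[-3,-5,0],0],
    [1,[-6,-10,2],0],
    [1,[-9.1,-15.9,6],0],
    [1,[-9.1,-15.9,11],0],
    [1,[-9.1,-15.9,13],0],
    [1,[-9.1,-15.9,13],0],
    [1,[-9.1,-15.9,13],0],
    [1,[-9.1,-15.9,13],0]
  ]
}}

```text
time: 2.6
position: [0.5195, -0.0034, 0.0948]
tcp_rot: [0.002, 0.009, 1.0, -0.0]
contact_force: [1.0, -0.3, 0.7]
opening: 0.0003
```

```bash
python3 st.py
```

```text
t 2.6 p [ 0.5195 -0.0034  0.0948] F [ 0.96 -0.3   0.67] open 0.000314208591624053 yaw y 89.0
c1 [-11.18  -0.23   0.04]
c2 [-11.17 -13.82   0.04]
c3 [ 0.02 -0.22  0.  ]
c4 [ 3.000e-02 -1.382e+01  1.000e-02]
t1 [-11.17   6.08   0.03]
t2 [-11.17 -20.12   0.05]
t3 [ 0.02  6.08 -0.  ]
t4 [ 3.000e-02 -2.012e+01  1.000e-02]
```

Emit:
{"fn": "play_rows", "kwargs": {
  "moves": [
    [1,[0,-0.2,2],0],
    [1,[0,-0.2,3.2],0],
    [1,[0,-0.2,3.5],0],
    [1,[0,-0.2,3.7],0],
    [1,[0,-0.2,3.7],0]
  ]
}}

```text
time: 3.1
position: [0.5188, -0.0052, 0.0584]
tcp_rot: [0.001, 0.009, 1.0, -0.0]
contact_force: [-3.8, 0.8, 12.1]
opening: 0.0008
```

Emit:
{"fn": "play_rows", "kwargs": {
  "moves": [
    [1,[0,0,0.1],0],
    [1,[0,0,0.1],0]
  ]
}}

```text
time: 3.3
position: [0.5187, -0.0052, 0.0583]
tcp_rot: [0.001, 0.009, 1.0, -0.0]
contact_force: [-3.8, 1.7, 19.1]
opening: 0.0006
```

Emit:
{"fn": "play_rows", "kwargs": {
  "moves": [
    [1,[0,0,0.1],0],
    [1,[0,0,0.1],0]
  ]
}}

```text
time: 3.5
position: [0.5188, -0.0052, 0.0582]
tcp_rot: [0.001, 0.009, 1.0, -0.0]
contact_force: [-6.6, 1.7, 27.2]
opening: 0.0004
```

Corner 3 is hard: it didn't move at 27 N. Moving to corner 4.

Emit:
{"fn": "play_rows", "kwargs": {
  "moves": [
    [1,[0,0,-1.5],0],
    [1,[0,0,-2.5],0],
    [1,[0,-5,-2.5],0],
    [1,[0,-10,-2.5],0],
    [1,[0,-13.6,-2.5],0],
    [1,[0,-13.6,-2.5],0],
    [1,[0,-13.6,-1],0],
    [1,[0,-13.6,-0.2],0],
    [1,[0,-13.6,-0.2],0],
    [1,[0,-13.6,-0.2],0]
  ]
}}

```text
time: 4.5
position: [0.516, -0.1417, 0.0561]
tcp_rot: [-0.0, 0.008, 1.0, -0.0]
contact_force: [-2.5, -2.9, 4.7]
opening: 0.0004
```

Emit:
{"fn": "play_rows", "kwargs": {
  "moves": [
    [1,[0,0,0.1],0],
    [1,[0,0,0.1],0]
  ]
}}

```text
time: 4.7
position: [0.5159, -0.1418, 0.0553]
tcp_rot: [-0.0, 0.009, 1.0, -0.0]
contact_force: [-2.1, -2.8, 4.6]
opening: 0.0004
```

Emit:
{"fn": "play_rows", "kwargs": {
  "moves": [
    [1,[0,0,0.1],0],
    [1,[0,0,0.2],0],
    [1,[0,0,0.2],0]
  ]
}}

```text
time: 5.0
position: [0.5159, -0.1419, 0.0545]
tcp_rot: [0.0, 0.009, 1.0, -0.0]
contact_force: [-5.2, -0.7, 15.1]
opening: 0.0002
```

Emit:
{"fn": "play_rows", "kwargs": {
  "moves": [
    [1,[0,0,0.1],0],
    [1,[0,0,0.2],0],
    [1,[0,0,0.2],0],
    [1,[0,0,0.2],0]
  ]
}}

```text
time: 5.4
position: [0.5159, -0.1419, 0.0541]
tcp_rot: [0.0, 0.008, 1.0, -0.001]
contact_force: [-7.5, -1.4, 26.5]
opening: 0.0007
```

```bash
cat > tilt.py <<'E'
from h import *
import sys
f=eyes.grab_frame("top"); P=cloud(f); np.savez(sys.argv[1]+".npz",**f); cv2.imwrite(f"pics/{sys.argv[1]}.png",cv2.resize(f["image"][110:280,220:480,::-1],None,fx=3,fy=3,interpolation=2))
def zs(P,d):
    r=[]
    for c in((.6312,-.0076),(.6288,-.1435),(.5192,-.0056),(.5168,-.1416)):
        m=(np.hypot(P[...,0]-c[0],P[...,1]-c[1])<.012)&(d>0)&(P[...,2]<.075)&(P[...,2]>.04); r.append((round(float(np.median(P[m][:,2]))*1000,1),int(m.sum())) if m.sum() else None)
    return r
f0=dict(np.load("top0.npz")); print("before",zs(cloud(f0),f0["depth"])); print("now",zs(P,f["depth"]))
E
python3 tilt.py press4
```

```text
before [(59.1, 137), (59.0, 135), (58.9, 145), (58.7, 145)]
now [None, None, None, None]
```

View pics/press4.png

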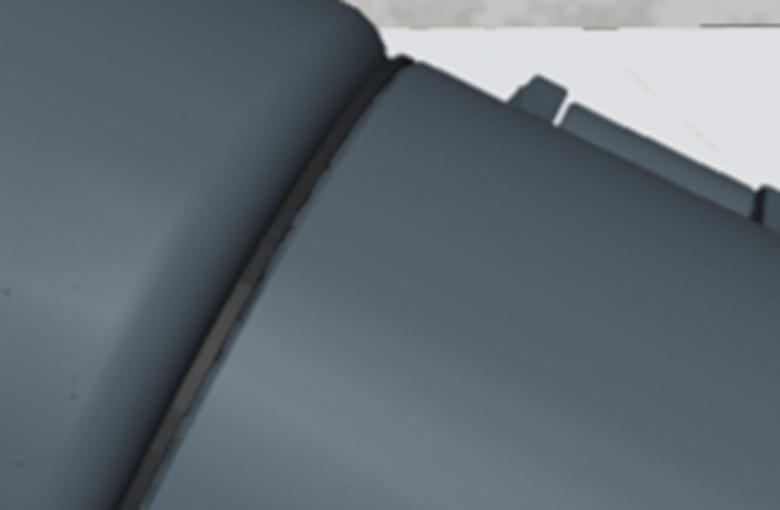

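The arm hides the bed from the top camera, so I'll check with the scene camera while holding the press.

```bash
python3 - <<'E'
from h import *
f=eyes.grab_frame("scene"); np.savez("scene1.npz",**f)
cv2.imwrite("pics/s1.png",cv2.resize(f["image"][100:265,210:450,::-1],None,fx=3.2,fy=3.2,interpolation=2))
f0=dict(np.load("scene0.npz"))
for n,g in(("before",f0),("now",f)):
    P=cloud(g)
    print(n,[(k,[round(float(np.median(P[m][:,2]))*1000,1),int(m.sum())]) for k,c in dict(c1=(.6312,-.0076),c2=(.6288,-.1435),c3=(.5192,-.0056)).items() for m in [(np.hypot(P[...,0]-c[0],P[...,1]-c[1])<.012)&(g["depth"]>0)&(P[...,2]<.075)&(P[...,2]>.04)] if m.sum()])
E
```

```text
before [('c1', [58.0, 45]), ('c2', [57.8, 38]), ('c3', [57.7, 76])]
now [('c1', [62.7, 49]), ('c2', [58.0, 38]), ('c3', [58.4, 72])]
```

View pics/s1.png

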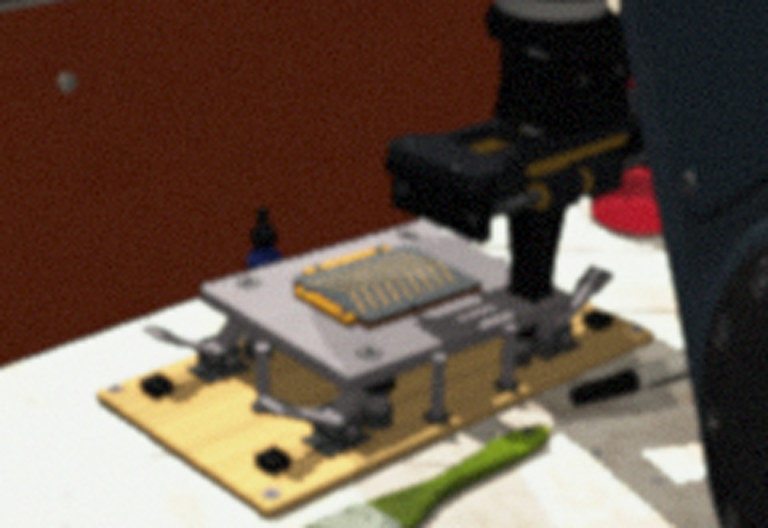

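Confirmed: with corner 4 pressed, c1 rose 4.7 mm while c2 and c3 stayed put. The bed is rocking, and all four levers still stand. Next I lift gently and go over tab 4.

Emit:
{"fn": "play_rows", "kwargs": {
  "moves": [
    [1,[0,0,-0.3],0],
    [1,[0,0,-0.6],0],
    [1,[0,0,-0.9],0],
    [1,[0,0,-2.5],0],
    [1,[0,0,-4.2],0],
    [1,[0,0,-4.2],0],
    [1,[0,-3,-4.2],0],
    [1,[0,-6.1,-4.2],0],
    [1,[0,-6.1,-4.2],0],
    [1,[0,-6.1,-4.2],0]
  ]
}}

```text
time: 6.5
position: [0.5144, -0.2027, 0.0915]
tcp_rot: [-0.001, 0.01, 1.0, 0.001]
contact_force: [0.0, -0.0, 0.2]
opening: 0.0008
```

```bash
python3 st.py
```

```text
t 6.5 p [ 0.5144 -0.2027  0.0915] F [ 0.02 -0.01  0.15] open 0.0008051978814231285 yaw y 88.85
c1 [-11.29  19.74   0.02]
c2 [-1.132e+01  6.150e+00 -1.000e-02]
c3 [-0.08 19.71  0.03]
c4 [-0.12  6.11  0.01]
t1 [-11.26  26.04   0.03]
t2 [-11.33  -0.15  -0.02]
t3 [-0.07 26.02  0.04]
t4 [-0.13 -0.19 -0.  ]
```

Emit:
{"fn": "play_rows", "kwargs": {
  "moves": [
    [1,[-0.1,0,1.5],0],
    [1,[-0.1,0,3],0],
    [1,[-0.1,0,3.6],0],
    [1,[-0.1,0,4.2],0],
    [1,[-0.1,0,4.8],0],
    [1,[-0.1,0,5.4],0],
    [1,[-0.1,0,5.8],0],
    [1,[-0.1,0,6.1],0],
    [1,[-0.1,0,6.1],0]
  ]
}}

```text
time: 7.4
position: [0.5159, -0.2029, 0.0312]
tcp_rot: [-0.0, 0.009, 1.0, 0.0]
contact_force: [-0.0, -0.0, -0.2]
opening: 0.0005
```

Emit:
{"fn": "play_rows", "kwargs": {
  "moves": [
    [1,[0,0,0.2],0],
    [1,[0,0,0.4],0],
    [1,[0,0,0.5],0],
    [1,[0,0,0.5],0]
  ]
}}

```text
time: 7.8
position: [0.516, -0.203, 0.0265]
tcp_rot: [0.0, 0.009, 1.0, 0.0]
contact_force: [-0.4, 0.0, -0.3]
opening: 0.0004
```

Emit:
{"fn": "play_rows", "kwargs": {
  "moves": [
    [1,[0,0,0.1],0],
    [1,[0,0,0.2],0],
    [1,[0,0,0.2],0]
  ]
}}

```text
time: 8.1
position: [0.516, -0.2031, 0.0248]
tcp_rot: [0.0, 0.009, 1.0, -0.0]
contact_force: [-1.0, -0.2, 2.8]
opening: 0.0008
```

```bash
python3 - <<'E'
from h import *
f=eyes.grab_frame("scene")
cv2.imwrite("pics/s2.png",cv2.resize(f["image"][100:265,250:450,::-1],None,fx=3.6,fy=3.6,interpolation=2))
print(np.round(manip.get_obs()["contact_force"],2))
E
```

```text
[-0.85 -1.46  3.13]
```

View pics/s2.png

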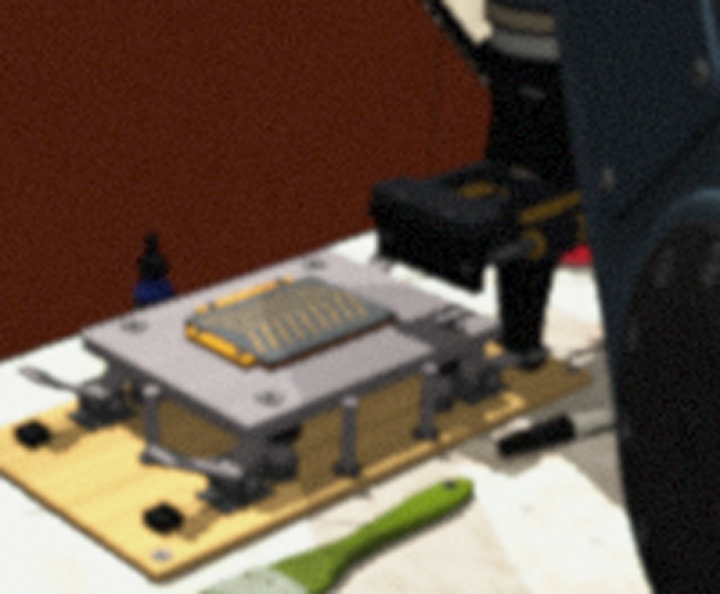

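The fingers have reached the stop with the lever underneath, at about (520,355) in the crop. I'll press a little more to seat it.

Emit:
{"fn": "play_rows", "kwargs": {
  "moves": [
    [1,[0,0,0.1],0],
    [1,[0,0,0.2],0],
    [1,[0,0,0.2],0],
    [1,[0,0,0.2],0]
  ]
}}

```text
time: 8.55
position: [0.5161, -0.2031, 0.0243]
tcp_rot: [0.0, 0.009, 1.0, -0.0]
contact_force: [-4.0, 0.4, 14.4]
opening: 0.0003
```

Emit:
{"fn": "play_rows", "kwargs": {
  "moves": [
    [1,[0,0,-0.5],0],
    [1,[0,0,-2],0],
    [1,[0,0,-4],0],
    [1,[0,0,-7],0],
    [1,[4,0,-12],0],
    [1,[8,0,-17],0],
    [1,[12,0,-18],0],
    [1,[12,0,-18],0]
  ]
}}

```text
time: 9.35
position: [0.393, -0.1994, 0.2041]
tcp_rot: [-0.0, 0.01, 1.0, 0.0]
contact_force: [0.1, -0.3, -1.0]
opening: 0.0006
```

```bash
python3 tilt.py flat4; python3 - <<'E'
from h import *
f=eyes.grab_frame("scene"); np.savez("scene2.npz",**f)
cv2.imwrite("pics/s3.png",cv2.resize(f["image"][140:265,230:430,::-1],None,fx=4,fy=4,interpolation=2))
for c in("scene","top"): print([(round(d["score"],2),np.round(d["at"],3).tolist()) for d in nets.find_in(c,"tab_4")])
E
```

```text
before [(59.1, 137), (59.0, 135), (58.9, 145), (58.7, 145)]
now [(58.9, 132), (58.9, 133), (58.9, 144), (58.8, 145)]
[(0.69, [0.628, 0.03, 0.04]), (0.61, [0.512, -0.186, 0.023]), (0.56, [0.621, -0.208, 0.048]), (0.54, [0.515, 0.03, 0.038])]
[(0.76, [0.517, -0.201, 0.023]), (0.73, [0.631, 0.044, 0.044]), (0.57, [0.625, -0.198, 0.042]), (0.5, [0.521, 0.048, 0.04])]
```

View pics/flat4.png

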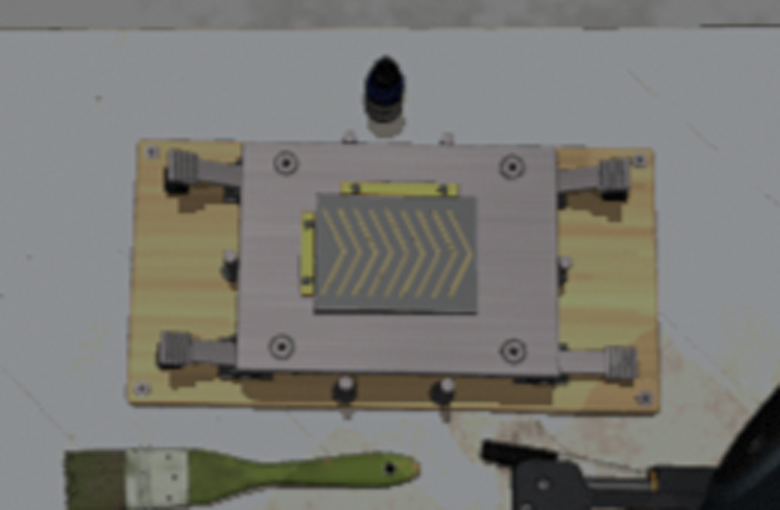

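View pics/s3.png

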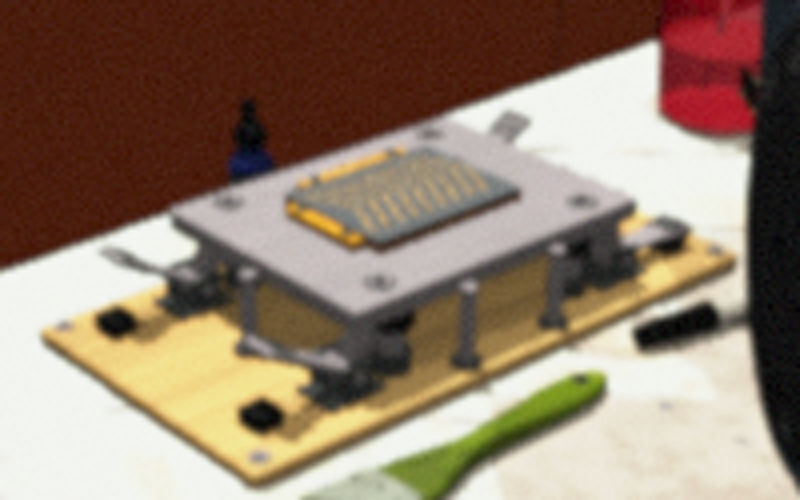

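Tab 4 now lies flat at about z = 24 mm (right near, (668,235) in the scene crop). The other three stand and the bed is level. Going back for the proof press.

```bash
python3 st.py
```

```text
t 9.55 p [ 0.3968 -0.2011  0.2022] F [-0.39  0.24  0.06] open 0.0003854206359836308 yaw y 88.91
c1 [-2.307e+01  1.980e+01  2.000e-02]
c2 [-2.309e+01  6.210e+00  2.000e-02]
c3 [-1.187e+01  1.978e+01  1.000e-02]
c4 [-1.188e+01  6.180e+00  1.000e-02]
t1 [-2.305e+01  2.610e+01  2.000e-02]
t2 [-2.31e+01 -1.00e-01  2.00e-02]
t3 [-1.186e+01  2.608e+01  1.000e-02]
t4 [-1.189e+01 -1.200e-01  1.000e-02]
```

Emit:
{"fn": "play_rows", "kwargs": {
  "moves": [
    [1,[-4,2,0],0],
    [1,[-8,4,2],0],
    [1,[-11.9,6.2,6],0],
    [1,[-11.9,6.2,10],0],
    [1,[-11.9,6.2,12],0],
    [1,[-11.9,6.2,13.6],0],
    [1,[-11.9,6.2,14],0],
    [1,[-11.9,6.2,14.3],0],
    [1,[-11.9,6.2,14.4],0],
    [1,[-11.9,6.2,14.4],0]
  ]
}}

```text
time: 10.55
position: [0.5169, -0.1414, 0.0591]
tcp_rot: [0.001, 0.009, 1.0, -0.0]
contact_force: [0.0, 0.7, -0.2]
opening: 0.0006
```

Emit:
{"fn": "play_rows", "kwargs": {
  "moves": [
    [1,[0,0,0.1],0],
    [1,[0,0,0.1],0],
    [1,[0,0,0.1],0]
  ]
}}

```text
time: 10.85
position: [0.5171, -0.1416, 0.0583]
tcp_rot: [0.001, 0.009, 1.0, -0.001]
contact_force: [1.2, -0.4, 1.1]
opening: 0.0004
```

Emit:
{"fn": "play_rows", "kwargs": {
  "moves": [
    [1,[0,0,0.1],0],
    [1,[0,0,0.2],0],
    [1,[0,0,0.2],0]
  ]
}}

```text
time: 11.15
position: [0.517, -0.1417, 0.0573]
tcp_rot: [0.001, 0.009, 1.0, -0.001]
contact_force: [-1.1, -0.5, 11.9]
opening: 0.0002
```

Emit:
{"fn": "play_rows", "kwargs": {
  "moves": [
    [1,[0,0,0.1],0],
    [1,[0,0,0.2],0],
    [1,[0,0,0.2],0],
    [1,[0,0,0.2],0]
  ]
}}

```text
time: 11.55
position: [0.517, -0.1417, 0.0571]
tcp_rot: [0.002, 0.009, 1.0, -0.001]
contact_force: [-3.8, -0.6, 24.8]
opening: 0.0004
```

It is solid at 25 N, with about 1 mm of give as expected from the nose gap. I'll hold a moment and measure the tilt, then lift clear.

Emit:
{"fn": "play_rows", "kwargs": {
  "moves": [
    [1,[0,0,0],0],
    [1,[0,0,0],0],
    [1,[0,0,0],0],
    [1,[0,0,0],0],
    [1,[0,0,0],0]
  ]
}}

```text
time: 12.05
position: [0.517, -0.1417, 0.057]
tcp_rot: [0.002, 0.009, 1.0, -0.001]
contact_force: [-4.2, 0.5, 25.9]
opening: 0.0002
```

```bash
python3 - <<'E'
from h import *
f=eyes.grab_frame("scene")
P=cloud(f);g=f
print([(k,[round(float(np.median(P[m][:,2]))*1000,1),int(m.sum())]) for k,c in dict(c1=(.6312,-.0076),c2=(.6288,-.1435),c3=(.5192,-.0056)).items() for m in [(np.hypot(P[...,0]-c[0],P[...,1]-c[1])<.012)&(g["depth"]>0)&(P[...,2]<.075)&(P[...,2]>.04)] if m.sum()])
print([(round(d["score"],2),np.round(d["at"],3).tolist()) for d in nets.find_in("scene","tab_4")], np.round(manip.get_obs()["contact_force"],1))
E
```

```text
[('c1', [59.4, 52]), ('c2', [57.7, 36]), ('c3', [57.9, 71])]
[(0.64, [0.628, 0.027, 0.037]), (0.61, [0.516, 0.029, 0.04]), (0.49, [0.51, -0.186, 0.02])] [-3.6  0.3 24.8]
```

Emit:
{"fn": "play_rows", "kwargs": {
  "moves": [
    [1,[0,0,-0.1],0],
    [1,[0,0,-0.2],0],
    [1,[0,0,-0.2],0],
    [1,[0,0,-0.2],0],
    [1,[0,0,-0.2],0],
    [1,[0,0,-0.2],0]
  ]
}}

```text
time: 12.75
position: [0.517, -0.1417, 0.0573]
tcp_rot: [0.001, 0.009, 1.0, -0.001]
contact_force: [-0.8, -1.1, 12.3]
opening: -0.0
```

Emit:
{"fn": "play_rows", "kwargs": {
  "moves": [
    [1,[0,0,-0.2],0],
    [1,[0,0,-0.5],0],
    [1,[0,0,-2],0],
    [1,[0,0,-5],0],
    [1,[0,0,-9],0],
    [1,[4,0,-13],0],
    [1,[8,-2,-15],0],
    [1,[12,-5,-15],0],
    [1,[12,-5,-15],0],
    [1,[12,-5,-15],0]
  ]
}}

```text
time: 13.75
position: [0.3942, -0.1891, 0.2055]
tcp_rot: [-0.0, 0.011, 1.0, 0.0]
contact_force: [-0.2, 0.4, -0.7]
opening: 0.0004
```

```bash
python3 tilt.py fin; python3 - <<'E'
from h import *
f=eyes.grab_frame("scene")
for c in("scene","top"):
    for q in("tab_4","ink","pen","brush"): print(c,q,[(round(d["score"],2),np.round(d["at"],3).tolist()) for d in nets.find_in(c,q)])
o=manip.get_obs(); print(o["time"],o["position"],o["contact_force"],np.abs(o["qd"]).max())
E
```

```text
before [(59.1, 137), (59.0, 135), (58.9, 145), (58.7, 145)]
now [(58.9, 133), (59.2, 130), (58.9, 146), (58.9, 149)]
scene tab_4 [(0.74, [0.514, 0.027, 0.04]), (0.63, [0.511, -0.185, 0.021])]
scene ink [(0.7, [0.554, -0.05, 0.056]), (0.46, [0.686, -0.064, 0.051])]
scene pen [(0.54, [0.453, -0.158, 0.015]), (0.3, [0.622, 0.03, 0.032])]
scene brush [(0.89, [0.441, 0.064, 0.01])]
top tab_4 [(0.77, [0.629, 0.046, 0.045]), (0.7, [0.624, -0.197, 0.042]), (0.7, [0.519, 0.045, 0.042]), (0.56, [0.514, -0.202, 0.025])]
top ink [(0.6, [0.682, -0.072, 0.045])]
top pen [(0.61, [0.456, -0.17, 0.017]), (0.28, [0.448, 0.057, 0.011])]
top brush [(0.71, [0.522, 0.048, 0.044]), (0.7, [0.447, 0.058, 0.012]), (0.65, [0.627, -0.195, 0.044])]
14.25 [ 0.39557609 -0.18835773  0.20532873] [-0.71210941  0.35097601  0.01370783] 0.005027656357854996
```

View pics/fin.png

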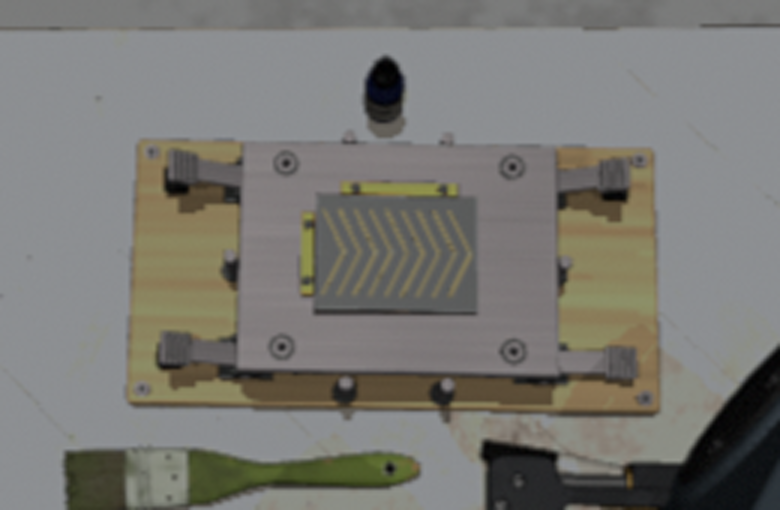

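The final picture shows only lever 4 flat, the bed level and unmoved, and the arm clear. The pen's reported middle shifted only because the gripper hides part of it; its visible tip is still at (485,447).

```bash
python3 -c "
from h import *
print(manip.job_done())"
```

```text
the job is handed in; nothing more can be done
None
```

The soft corner was the near right one (corner 4). I pressed its shim lever flat, proved the corner solid, moved clear and handed the job in at about 14 s of the 56 s allowed.

- **Finding the corner:** Corner 3 stayed put at 27 N. Corner 4 sank about 4 mm and the opposite corner rose 4.7 mm, which is roughly 0.05 rad of rock. I did not press corners 1 and 2 because that already settled it.
- **Shim lever:** I pressed lever 4 onto its stop with about 14 N. Its tab then measured 21–25 mm above the table, and the other three tabs stayed at about 37–48 mm.
- **Proof press:** I held corner 4 for over a second at 12–25 N. It gave only 1.0–1.3 mm, and at 25 N the opposite corner rose about 1.4 mm. That is roughly 0.012–0.016 rad, inside the 0.02 limit but not by a lot.
- **Final state:** All four corners read within 0.3 mm of their starting height, the bed shows no shift in the pictures, and the fingers touch nothing.

Two checks were incomplete. The arm hid the bed from the top camera during the first corner-4 press, so I used the scene camera to check tilt during the presses. The network reported the pen's middle about 25 mm off at the end, with the gripper hiding part of the pen; its visible tip had not moved.

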